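# Put the worn spring-clamp carrier away in the drawer

## Task

One of the two spring-clamp carriers standing in the docks has a worn, weak spring: first find out which by pressing down on a clamp plate, then pull the cabinet's drawer out to its stop. Lower the worn carrier gently, upright, into the drawer's empty narrow lane so that it stands flat on the lane's floor (it must be set down once, for instance on the mat, and gripped the other way to fit), and leave the drawer fully out. The good carrier stays in its dock and the other things on the bench are left alone.

Things in the scene. Friction and masses are not known exactly. Their poses are not given: they have to be found in the camera images.
- carrier_a: Spring-clamp tube carrier. Aluminium base 84 (its x) x 62 (y) x 8 mm; on its middle a white block 60 (x) x 50 (y) mm, 8 to 45 mm above the underside; over it a steel clamp plate 56 x 46 mm, 57 to 65 mm above the underside, that pushes straight down and springs back. 0.2 to 0.45 kg. Origin: centre of underside, z up; a half turn about z changes nothing.
- carrier_b: Looks the same as carrier_a. One of the two has a worn, weak spring, the other a good one; places do not tell which. Each starts upright in its dock, its x along the dock's x.
- clamp_a (a joint): How far carrier_a's clamp plate is pushed down: 0 up, 0.010 m fully down. A good spring takes 3 N to start and 18 N fully down, a worn one 1 N to start and 3 N fully down.
- clamp_b (a joint): The same of carrier_b.
- dock_a: Fixed steel dock holding one carrier: floor 108 (its x) x 78 (y) mm, 4 mm thick; end walls at both x ends, 72 mm tall, 92 mm apart inside, leave no finger room at the carrier's x ends, so there it can only be gripped across its y; sills 10 mm tall along the y sides. Origin: centre of underside.
- dock_b: Same as dock_a. dock_a holds carrier_a and dock_b holds carrier_b; which dock stands where changes.
- drawer (a joint): How far the drawer is out: 0 shut, 0.170 m at its stop. It starts shut or ajar; sliding friction about 2.5 N, stays where left.
- handle (a point): Middle of the drawer's bar handle: a level round steel bar 11 mm thick, 110 mm long along its y, 75 mm above the bench, 45 mm in front of the drawer front (clear gap behind the bar 39 mm). Moves with the drawer, which pulls out along this point's own -x. The fixed white cabinet behind is 240 mm deep, 210 wide, 109 high, with papers on top up to 125 mm.
- lane (a point): Point on the floor (20 mm above the bench) of the drawer's empty lane, mid-width; moves with the drawer, axes as the handle's. Lane 72 mm wide (y), walls 72 mm tall; with the drawer fully out it is open from 80 mm in front (-x) to 85 mm behind this point. A carrier fits only with its x along the lane, with finger room only at its x ends. The other lane is full.
- mat: Fixed black rubber mat, 150 x 150 x 3 mm thick, free room for setting a carrier down. Origin: centre of its underside.
- reagent_bottle: Bystander, to be left alone: amber glass bottle, 68 mm across, 150 mm tall, standing behind and between the docks. Origin: centre of the underside.
- beaker: Bystander, to be left alone: small glass cup, 60 mm across, 75 mm tall, standing near the mat. Origin: centre of the underside.
- tip_box: Bystander, to be left alone: box of pipette tips, 120 x 85 x 60 mm high. Origin: centre of the underside.
- jar: Bystander, to be left alone: small closed white jar, 54 mm across, 70 mm tall, standing beside the cabinet. Origin: centre of the underside.
- spray_can: Bystander, to be left alone: white can, 60 mm across, 150 mm tall, standing on the left. Origin: centre of the underside.
- spatula: Bystander, to be left alone: hand spatula lying flat, about 180 mm long along its x.
- tube_rack: Bystander, to be left alone: white rack 70 x 120 x 45 mm with capped tubes, 95 mm tall over the caps. Origin: centre of the underside.
Mind the look-alikes: they are no part of the job. What is shaped like the carrier_b but red is not meant.

How it is judged:
By the outcome, as a careful person would: the job done as asked, in the order asked, and still so for the second after the job is handed in, with the robot touching nothing.
It also fails if it takes over 72 s, if anything falls off the work surface, if the arm or the gripper's body presses on something with over 40 N, if the wrist force passes 120 N, or if a joint passes its speed limit or range.

## Robot

A 6-joint arm with a two-finger parallel gripper is mounted at the origin on the work surface. World frame = base frame: x ahead of the robot, y to its left, z up, the work surface at z = 0. Lengths are in m, angles in rad, forces in N, time in s.
With the tool pointing down it reaches from about 0.375 to 0.9 m from the base axis. Payload 3.1 kg.
Tool frame: the origin (TCP) lies at the very end of the fingers, on their centre line; the grasp point (between the pads) lies 19 mm behind it; z points along the fingers, y is the line along which they close (so a half turn about z gives the same grasp; the last joint's range is limited). The gripper opens to 85 mm and grips with 20 to 120 N. Pads are 22 mm wide; open, the fingers measure 114 mm over their backs; the gripper's body (76 mm by 85 mm) begins 54 mm behind the grasp point. The pads swing forward as they close: fully open they stand 13 mm farther back than shut.
Start: joints at [1.022, 0.527, 1.433, -0, 1.181, -0.178], TCP at [0.226, 0.583, 0.231] pointing down, gripper open.
Joint ranges: [-3.08, 3.08], [-0.75, 2.2], [0.22, 2.44], [-1.43, 4.57], [0, 2.65], [-2.85, 2.85]. Speed limits (rad/s): [2.79, 2.79, 3.14, 3.14, 3.14, 3.14].

## Interface

Orientations are given as a unit quaternion [x, y, z, w].
In Python, from station import manip gives the robot as it stands.
- The arm moves only by the shell command python3 -m handwheel 'ROWS' [FORCE]. ROWS is JSON, a list of rows, each a list of 7 numbers: the shift along the world's x, y, z in mm, then the turn, a rotation vector about the world's x, y, z in degrees, then the opening, from 0 (shut) to 1 (fully open). A call has exactly 10 rows; each row shifts and turns the commanded pose from where the row before left it; what a row does not reach is not made up. A row lasts 1/8 s, in which the tool goes at most 62.5 mm and 10.7 degrees, less where a joint would pass 70% of its speed; a pose out of reach is approached as far as the arm can. A call is refused whole if a number of a shift passes 62.5 or a number of a turn 10.7, either way. A call with a gripper value outside its range is refused whole. The fingers move at their own pace and stop on an object; FORCE is the grip in N (left out, the last holds). Time passes only in rows, so rows that do not move let the fingers close, or fill a call up. It gives the time, the measured TCP pose, the force, the opening and the grip force at its end, in the units of the state.
- manip.sense(): the state, without advancing time (a new reading comes with each control period).
- manip.snapshot(name): name is "side" or "top" or "wrist"; returns the picture (400x640x3 uint8, red, green, blue); there is no depth.
- manip.get_calibration(name): a dict with "K" (3x3 intrinsics, pixels), "rvec" (rotation vector, rad) and "tvec" (3), from world to camera coordinates, as OpenCV has them. Camera axes: x right, y down, z forward; pixel columns grow to the right and rows downward; lengths in m; the calibration is good to about 2 mm. A picture is of the moment at which its call begins: read the wrist's pose just before it. get_calibration takes no time and is no camera call; for the wrist camera it gives the pose at the moment of the call.
- manip.sign_off(): hands the job in; it is judged then, once.
The state is a dict: "t": time; "q": joint angles; "qd": joint speeds; "tau": joint torques, N m; "tcp_pos": TCP position; "tool_rot": TCP orientation; "force": force on the tool from outside, world axes, zero at the start; "ft_torque": the same for the moment, N m; "finger_gap": opening from 0.0 (shut) to 1.0 (fully open); "gripper_force": force on a finger pad.
Only numpy, scipy, OpenCV 4.12 (cv2) and the standard library are available. Lean on these libraries where they do the work, as an engineer would, in place of code of your own. Each camera call takes 0.05 s, during which the arm holds its last target. There are 200 camera calls.

## Working session

There is one attempt and no reset: what is moved stays moved. The work goes in short steps, Python scripts to look and compute and a shell command to move; the robot and the scene stay as the last step left them, time stands still between calls to the robot, and variables do not carry over. Pictures are saved under pics/ and viewed, at most 10 in all, crops included, and the job is handed in when it is done.

```bash
mkdir -p pics; ls
python3 - <<'E'
from station import manip
import cv2,numpy as np
for n in("top","side"):
    im=manip.snapshot(n); cv2.imwrite(f"pics/{n}0.png",im[:,:,::-1])
    c=manip.get_calibration(n); print(n,np.round(c["K"],1).tolist(),np.round(c["rvec"],3),np.round(c["tvec"],3))
print(manip.sense())
E
```

```text
pics
top [[475.5, 0.0, 317.8], [0.0, 475.5, 195.7], [0.0, 0.0, 1.0]] [ 2.147 -2.096  0.197] [-0.051  0.534  1.702]
side [[517.8, 0.0, 317.5], [0.0, 517.8, 201.3], [0.0, 0.0, 1.0]] [ 2.189 -0.559  0.237] [-0.455  0.209  1.593]
{'t': 0.1, 'q': array([ 1.02251542e+00,  5.28391108e-01,  1.43380400e+00,  1.34513346e-05,
        1.18137714e+00, -1.78496009e-01]), 'qd': array([-2.06705224e-05, -1.43453772e-03, -3.22015235e-03, -8.33740071e-04,
        1.58912915e-03,  6.73647789e-04]), 'tau': array([ 1.91263052e-04, -4.43303955e+01, -1.78586411e+01, -1.95500552e-04,
        3.98400807e-03, -2.44686430e-05]), 'tcp_pos': array([0.22550555, 0.58220047, 0.23041097]), 'tool_rot': array([ 1.83843245e-01,  9.82955076e-01, -9.22951676e-04, -3.57630798e-04]), 'force': array([0.37778965, 0.62530232, 0.81818184]), 'ft_torque': array([ 0.00867822, -0.01786268, -0.00341335]), 'gripper_force': 0.0, 'finger_gap': 1.0017040136627733}
```

View pics/top0.png

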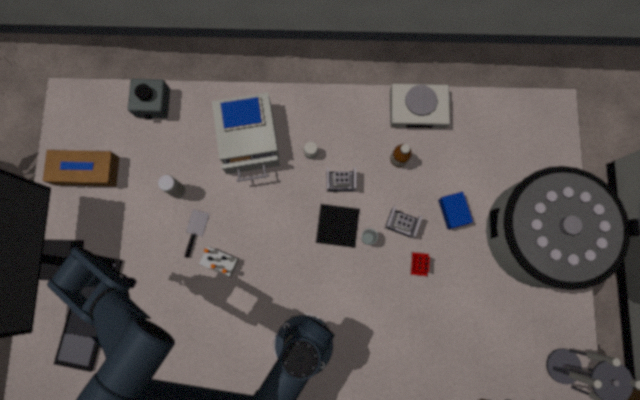

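View pics/side0.png

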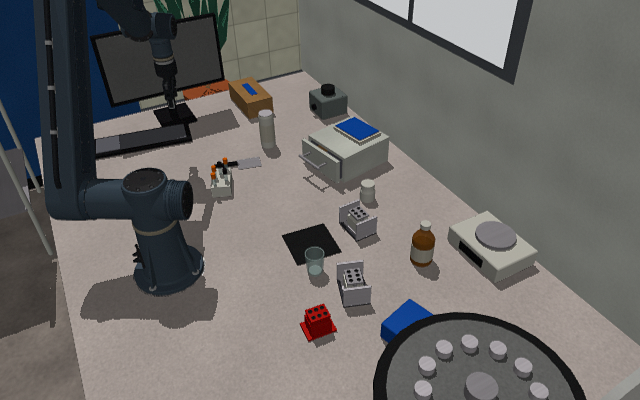

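Top view: the carrier candidates are dock 1 at (342,181), dock 2 at (404,222), and a red look-alike at (420,264), which I exclude. The drawer handle is near (258,175), the mat at (338,225) and the beaker at (370,238). I'll check the choice in one close crop.

```bash
cat > h.py <<'E'
from station import manip
import cv2,numpy as np
def cal(n):
    c=manip.get_calibration(n); return c["K"],cv2.Rodrigues(np.array(c["rvec"],float))[0],np.array(c["tvec"],float).ravel()
def p2w(n,uv,z,c=None):
    K,R,t=c or cal(n); d=R.T@np.linalg.inv(K)@np.array([*uv,1.]); o=-R.T@t
    return o+d*(z-o[2])/d[2]
def w2p(n,p,c=None):
    K,R,t=c or cal(n); q=K@(R@np.array(p,float)+t); return q[:2]/q[2]
E
python3 - <<'E'
from h import *
im=cv2.imread("pics/top0.png")
a=cv2.resize(im[85:285,200:465],None,fx=3,fy=3,interpolation=cv2.INTER_CUBIC); cv2.imwrite("pics/crop1.png",a)
for k,uv,z in[("d1",(342,181),.069),("d2",(404,222),.069),("mat",(338,225),.003),("beaker",(370,238),.04),("jar",(311,150),.07),("bottle",(402,152),.12),("rack",(218,261),.09),("can",(168,184),.15),("handle",(258,173),.075),("red",(420,264),.05)]:
    print(k,p2w("top",uv,z).round(3))
E
```

```text
d1 [ 0.589 -0.126  0.069]
d2 [ 0.443 -0.352  0.069]
mat [ 0.435 -0.117  0.003]
beaker [ 0.385 -0.233  0.04 ]
jar [ 0.704 -0.01   0.07 ]
bottle [ 0.689 -0.338  0.12 ]
rack [0.286 0.306 0.09 ]
can [0.546 0.484 0.15 ]
handle [0.61  0.182 0.075]
red [ 0.295 -0.411  0.05 ]
```

View pics/crop1.png

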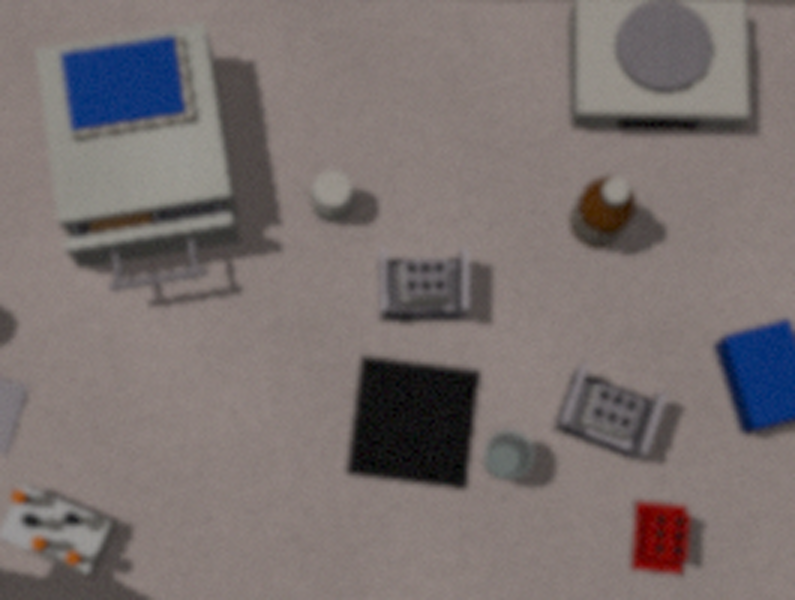

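The crop shows two white carriers with a plate with six holes, one between each pair of end walls: carrier 1 at crop (425,277), carrier 2 at (615,405). The red block at (660,537) is the look-alike. The drawer is ajar, its bar running (113,287)-(205,272), and the empty lane is the right one.

Run:
```python
from h import *
f=lambda u,z:p2w("top",(u[0]/3+200-.33,u[1]/3+85-.33),z)
for k,a,b,z in[("d1 wallmid",(381,288),(467,286),.072),("d1 plate top edge",(400,263),(453,261),.069),("d2 wallmid",(571,398),(657,422),.072),("bar",(113,286),(205,272),.075),("front",(70,243),(233,222),.1),("cabfront",(62,220),(230,193),.109),("matL",(365,360),(467,485),.003),("matR",(478,373),(350,472),.003)]:
    A,B=f(a,z),f(b,z); d=B-A; print(k,A.round(3),B.round(3),"mid",((A+B)/2).round(3),"yaw",np.degrees(np.arctan2(d[1],d[0])).round(1),"len",np.linalg.norm(d).round(3))
K,R,t=cal("wrist"); s=manip.sense()
from scipy.spatial.transform import Rotation as Ro
T=Ro.from_quat(s["tool_rot"]).as_matrix()
print(K, "cam in tool",T.T@(-R.T@t-s["tcp_pos"]),"axis",T.T@R.T[:,2],"xaxis",T.T@R.T[:,0])
```

```text
d1 wallmid [ 0.588 -0.07   0.072] [ 0.593 -0.175  0.072] mid [ 0.591 -0.122  0.072] yaw -87.3 len 0.105
d1 plate top edge [ 0.621 -0.093  0.069] [ 0.625 -0.158  0.069] mid [ 0.623 -0.125  0.069] yaw -86.4 len 0.065
d2 wallmid [ 0.458 -0.301  0.072] [ 0.431 -0.404  0.072] mid [ 0.445 -0.353  0.072] yaw -104.5 len 0.106
bar [0.582 0.257 0.075] [0.602 0.145 0.075] mid [0.592 0.201 0.075] yaw -79.7 len 0.113
front [0.629 0.307 0.1  ] [0.659 0.111 0.1  ] mid [0.644 0.209 0.1  ] yaw -81.0 len 0.198
cabfront [0.655 0.316 0.109] [0.693 0.115 0.109] mid [0.674 0.216 0.109] yaw -79.2 len 0.205
matL [ 0.51  -0.053  0.003] [ 0.356 -0.182  0.003] mid [ 0.433 -0.118  0.003] yaw -139.9 len 0.201
matR [ 0.497 -0.195  0.003] [ 0.369 -0.037  0.003] mid [ 0.433 -0.116  0.003] yaw 129.1 len 0.203
[[328.67829412   0.         315.31977323]
 [  0.         328.67829412 197.59147515]
 [  0.           0.           1.        ]] cam in tool [ 0.07725157  0.0006356  -0.14229762] axis [-3.00126184e-01  8.16888173e-04  9.53899159e-01] xaxis [-2.86843706e-04  9.99999511e-01 -9.46616916e-04]
```

```bash
python3 -m handwheel '[[25,-50,0,0,0,-6.9,0.5],[28,-55,0,0,0,-6.9,0],[28,-55,0,0,0,-6.9,0],[28,-55,0,0,0,-6.9,0],[28,-55,0,0,0,-6.9,0],[28,-55,0,0,0,-6.9,0],[28,-55,0,0,0,-6.9,0],[28,-55,0,0,0,-6.9,0],[28,-55,0,0,0,-6.9,0],[28,-55,0,0,0,-6.9,0]]'
```

```text
t: 1.35
tcp_pos: [0.5033, 0.0358, 0.2311]
tool_rot: [0.71, 0.704, 0.0, -0.0]
force: [1.5, 0.3, 0.0]
finger_gap: -0.004
gripper_force: 0.0
```

```bash
python3 -m handwheel '[[22,-40,0,0,0,0,0],[22,-40,0,0,0,0,0],[22,-40,0,0,0,0,0],[20,-39,-20,0,0,0,0],[0,0,-40,0,0,0,0],[0,0,-20,0,0,0,0],[0,0,0,0,0,0,0],[0,0,0,0,0,0,0],[0,0,0,0,0,0,0],[0,0,0,0,0,0,0]]'
python3 - <<'E'
from h import *
s=manip.sense();c=cal("wrist");im=manip.snapshot("wrist");cv2.imwrite("pics/w1.png",im[:,:,::-1])
np.savez("w1.npz",K=c[0],R=c[1],t=c[2])
print(s["tcp_pos"],s["force"],w2p("wrist",s["tcp_pos"],c))
E
```

```text
t: 2.6
tcp_pos: [0.5894, -0.1213, 0.1524]
tool_rot: [0.708, 0.706, 0.0, 0.001]
force: [0.5, 0.6, 0.3]
finger_gap: -0.001
gripper_force: 0.0
[ 0.58940311 -0.12128837  0.15241424] [0.50558467 0.58146901 0.25178287] [315.90404522 262.44044279]
```

View pics/w1.png

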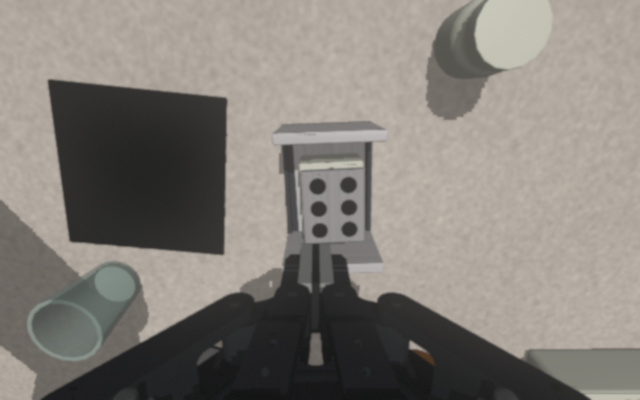

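Wrist view: dock 1 fully visible; plate corners at (300,168),(363,165),(366,241),(305,243); the mat is on the left with corners (50,80),(227,98),(223,254),(70,240); beaker rim at (66,332).

Run:
```python
from h import *
z=np.load("w1.npz");c=(z["K"],z["R"],z["t"])
P=np.array([p2w("",u,.069,c) for u in[(300,168),(363,165),(366,241),(305,243)]])
print(P.round(4),P.mean(0).round(4))
d=P[3]-P[0]+P[2]-P[1];print("xaxis yaw",np.degrees(np.arctan2(d[1],d[0])))
W=np.array([p2w("",u,.076,c) for u in[(274,135),(385,133),(382,266)]]);print(W.round(4))
M=np.array([p2w("",u,.003,c) for u in[(50,80),(227,98),(223,254),(70,240)]]);print(M.round(3),M.mean(0))
print("beaker",p2w("",(66,332),.075,c))
```

```text
[[ 0.5787 -0.0929  0.069 ]
 [ 0.6227 -0.0909  0.069 ]
 [ 0.6273 -0.149   0.069 ]
 [ 0.5815 -0.1504  0.069 ]] [ 0.6025 -0.1208  0.069 ]
xaxis yaw -86.3562414406789
[[ 0.5623 -0.0692  0.076 ]
 [ 0.6353 -0.0681  0.076 ]
 [ 0.6389 -0.1662  0.076 ]]
[[ 0.368 -0.032  0.003]
 [ 0.515 -0.046  0.003]
 [ 0.499 -0.193  0.003]
 [ 0.352 -0.177  0.003]] [ 0.43343239 -0.11215776  0.003     ]
beaker [ 0.38904695 -0.2249203   0.075     ]
```

```bash
python3 -m handwheel '[[0,0,-40,0,0,0,0],[0,0,-20,0,0,0,0],[0,0,-12,0,0,0,0],[0,0,-3,0,0,0,0],[0,0,-3,0,0,0,0],[0,0,-3,0,0,0,0],[0,0,0,0,0,0,0],[0,0,0,0,0,0,0],[0,0,0,0,0,0,0],[0,0,0,0,0,0,0]]'
```

```text
t: 3.9
tcp_pos: [0.5889, -0.1213, 0.0704]
tool_rot: [0.708, 0.706, 0.0, 0.0]
force: [0.2, -0.1, 0.1]
finger_gap: -0.001
gripper_force: 0.0
```

```bash
python3 -m handwheel '[[0,0,5,0,0,0,0],[13,0,0,0,0,0,0],[0,0,-5,0,0,0,0],[0,0,-3,0,0,0,0],[0,0,0,0,0,0,0],[0,0,-2,0,0,0,0],[0,0,0,0,0,0,0],[0,0,0,0,0,0,0],[0,0,0,0,0,0,0],[0,0,0,0,0,0,0]]'
```

```text
t: 5.15
tcp_pos: [0.6028, -0.1214, 0.0665]
tool_rot: [0.708, 0.706, 0.001, 0.001]
force: [0.6, 0.4, 6.9]
finger_gap: 0.004
gripper_force: 3.3
```

```bash
python3 -m handwheel '[[0,0,-2,0,0,0,0],[0,0,0,0,0,0,0],[0,0,0,0,0,0,0],[0,0,0,0,0,0,0],[0,0,0,0,0,0,0],[0,0,0,0,0,0,0],[0,0,0,0,0,0,0],[0,0,0,0,0,0,0],[0,0,0,0,0,0,0],[0,0,0,0,0,0,0]]'
```

```text
t: 6.4
tcp_pos: [0.6028, -0.1214, 0.0649]
tool_rot: [0.708, 0.706, 0.001, 0.001]
force: [-0.1, 0.6, 8.7]
finger_gap: 0.0
gripper_force: 4.5
```

Dock 1's spring gave 6.9 N at about 2.5 mm and 8.7 N at about 4 mm. A worn one gives at most 3 N, so this is the good carrier and dock 2 holds the worn one. Next is the drawer.

```bash
python3 -m handwheel '[[0,0,40,0,0,0,0],[0,0,55,0,0,0,0],[0,0,40,0,0,0,0],[-2,50,0,0,0,3,0],[-2,55,0,0,0,3,0.2],[-2,55,0,0,0,3,0.45],[-2,55,0,0,0,1,0.45],[-3,35,0,0,0,0,0.45],[0,0,0,0,0,0,0.45],[0,0,0,0,0,0,0.45]]'
python3 - <<'E'
from h import *
s=manip.sense();c=cal("wrist");im=manip.snapshot("wrist");cv2.imwrite("pics/w2.png",im[:,:,::-1])
np.savez("w2.npz",K=c[0],R=c[1],t=c[2])
print(s["tcp_pos"],s["finger_gap"],w2p("wrist",(.592,.201,.075),c))
E
```

```text
t: 7.65
tcp_pos: [0.5904, 0.1282, 0.1979]
tool_rot: [0.644, 0.765, -0.001, -0.0]
force: [0.4, 0.1, -0.6]
finger_gap: 0.449
gripper_force: 0.0
[0.59040973 0.12815807 0.19785663] 0.4488001415769012 [333.56400862 102.54356722]
```

View pics/w2.png

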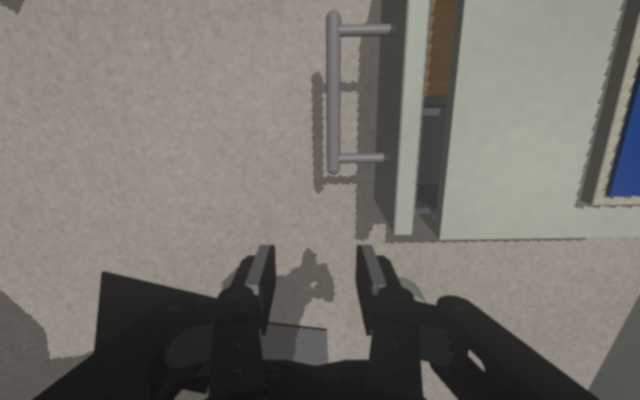

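Wrist view: the bar runs from (334,13) to (333,170), parallel to the image column. The drawer front's edge is at column ~410, and the empty lane shows between rows ~107 and ~212 at column ~430.

Run:
```python
from h import *
z=np.load("w2.npz");c=(z["K"],z["R"],z["t"])
A,B=[p2w("",u,.077,c) for u in[(334,13),(333,171)]];d=A-B
print(A,B,(A+B)/2,np.degrees(np.arctan2(d[1],d[0]))-90,np.linalg.norm(d))
s=manip.sense();q=s["tool_rot"];print("tool y yaw",np.degrees(np.arctan2(q[1]**2-q[0]**2,2*q[0]*q[1])))
F=[p2w("",u,.095,c) for u in[(412,235),(440,238)]];print(F)
```

```text
[0.58073375 0.26137922 0.077     ] [0.60148556 0.14806076 0.077     ] [0.59110966 0.20471999 0.077     ] 10.37748625478254 0.11520291257018869
tool y yaw 9.761223802230404
[array([0.67279383, 0.11073724, 0.095     ]), array([0.69590051, 0.11204719, 0.095     ])]
```

```bash
python3 -m handwheel '[[0,40,0,0,0,0,0.45],[0.5,36,0,0,0,0.6,0.45],[0,0,-45,0,0,0,0.45],[0,0,-45,0,0,0,0.45],[0,0,-35,0,0,0,0.45],[0,0,-17,0,0,0,0.45],[0,0,0,0,0,0,0],[0,0,0,0,0,0,0],[0,0,0,0,0,0,0],[0,0,0,0,0,0,0]]' 40
```

```text
t: 8.95
tcp_pos: [0.5936, 0.2036, 0.0577]
tool_rot: [0.64, 0.768, 0.001, 0.002]
force: [2.9, -3.0, 6.5]
finger_gap: 0.111
gripper_force: 39.2
```

```bash
python3 -m handwheel '[[-8,-1.4,0,0,0,0,0],[-14,-2.6,0,0,0,0,0],[-14,-2.6,0,0,0,0,0],[-14,-2.6,0,0,0,0,0],[-14,-2.6,0,0,0,0,0],[-14,-2.6,0,0,0,0,0],[-14,-2.6,0,0,0,0,0],[-14,-2.6,0,0,0,0,0],[-10,-1.8,0,0,0,0,0],[0,0,0,0,0,0,0]]'
```

```text
t: 10.2
tcp_pos: [0.4757, 0.1813, 0.0576]
tool_rot: [0.639, 0.769, -0.001, 0.001]
force: [1.1, -9.3, 11.2]
finger_gap: 0.111
gripper_force: 40.2
```

```bash
python3 -m handwheel '[[-6,-1.6,1,0,0,0,0],[-6,-1.4,0,0,0,0,0],[-4,-0.8,0,0,0,0,0],[-4,-0.8,0,0,0,0,0],[-2,-0.4,0,0,0,0,0],[0,0,0,0,0,0,0],[0,0,0,0,0,0,0],[0,0,0,0,0,0,0],[0,0,0,0,0,0,0],[0,0,0,0,0,0,0]]'
```

```text
t: 11.45
tcp_pos: [0.4544, 0.1772, 0.0577]
tool_rot: [0.64, 0.769, 0.0, 0.001]
force: [3.3, -6.2, 2.5]
finger_gap: 0.114
gripper_force: 39.7
```

```bash
python3 -m handwheel '[[-3,-0.8,0,0,0,0,0],[-3,-0.6,0,0,0,0,0],[-3,-0.6,0,0,0,0,0],[-3,-0.6,0,0,0,0,0],[0,0,0,0,0,0,0],[0,0,0,0,0,0,0],[0,0,0,0,0,0,0],[0,0,0,0,0,0,0],[0,0,0,0,0,0,0],[0,0,0,0,0,0,0]]'
```

```text
t: 12.7
tcp_pos: [0.4437, 0.1751, 0.0577]
tool_rot: [0.64, 0.768, 0.001, 0.002]
force: [5.5, -4.8, 0.4]
finger_gap: 0.11
gripper_force: 39.6
```

```bash
python3 -m handwheel '[[-3,-0.6,0,0,0,0,0],[-3,-0.6,0,0,0,0,0],[-2,-0.4,0,0,0,0,0],[0,0,0,0,0,0,0],[0,0,0,0,0,0,0],[0,0,0,0,0,0,0],[0,0,0,0,0,0,0],[0,0,0,0,0,0,0],[0,0,0,0,0,0,0],[0,0,0,0,0,0,0]]'
```

```text
t: 13.95
tcp_pos: [0.4438, 0.1751, 0.0578]
tool_rot: [0.64, 0.768, 0.008, 0.007]
force: [15.8, 1.0, -11.5]
finger_gap: 0.11
gripper_force: 38.9
```

```bash
python3 -m handwheel '[[7,1.4,0,0,0,0,0],[0,0,0,0,0,0,0.45],[0,0,0,0,0,0,0.45],[0,0,0,0,0,0,0.45],[0,0,30,0,0,0,0.45],[0,0,50,0,0,0,0.45],[0,0,60,0,0,0,0.5],[40,-15,40,0,0,0,0.8],[50,-20,20,0,0,0,1],[45,-20,0,0,0,0,1]]' && python3 -m handwheel '[[0,0,0,0,0,0,1],[0,0,0,0,0,0,1],[0,0,0,0,0,0,1],[0,0,0,0,0,0,1],[0,0,0,0,0,0,1],[0,0,0,0,0,0,1],[0,0,0,0,0,0,1],[0,0,0,0,0,0,1],[0,0,0,0,0,0,1],[0,0,0,0,0,0,1]]'
python3 - <<'E'
from h import *
s=manip.sense();c=cal("wrist");im=manip.snapshot("wrist");cv2.imwrite("pics/w3.png",im[:,:,::-1])
np.savez("w3.npz",K=c[0],R=c[1],t=c[2])
print(s["tcp_pos"],s["finger_gap"],w2p("wrist",(.585,.155,.02),c))
E
```

```text
t: 15.2
tcp_pos: [0.5778, 0.1204, 0.26]
tool_rot: [0.64, 0.769, 0.002, 0.002]
force: [-0.0, -0.5, 0.1]
finger_gap: 0.999
gripper_force: 0.0
t: 16.45
tcp_pos: [0.5754, 0.1205, 0.2573]
tool_rot: [0.64, 0.768, -0.0, -0.0]
force: [-0.4, -0.0, 0.2]
finger_gap: 0.998
gripper_force: 0.0
[0.57535963 0.120544   0.25727666] 0.9984057120439 [328.99409435 136.07626359]
```

View pics/w3.png

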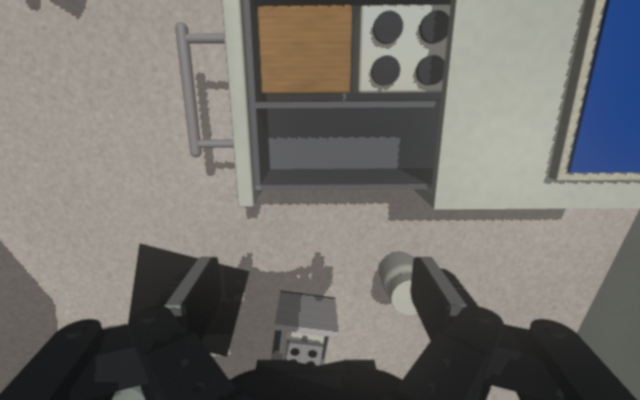

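The drawer is out, with the bar at (178,25)-(195,152). The empty lane lies between the divider's top edge (row ~107), the outer wall's top (row ~184), the front panel's inside (column ~258) and the cabinet edge (column ~437).

Run:
```python
from h import *
z=np.load("w3.npz");c=(z["K"],z["R"],z["t"])
g=lambda u,v,h=.092:p2w("",(u,v),h,c)
pts=dict(divL=g(262,107),divR=g(432,107),outL=g(265,184),outR=g(425,182))
for k,v in pts.items(): print(k,v.round(4))
d=pts["divR"]-pts["divL"];e=pts["outR"]-pts["outL"]
print("yaw",[np.degrees(np.arctan2(x[1],x[0])) for x in(d,e)])
B=[g(179,27,.079),g(195,153,.079)];h=(B[0]+B[1])/2;dd=B[0]-B[1];print("bar",B,h,np.degrees(np.arctan2(dd[1],dd[0]))-90)
a=np.radians(10.4);X=np.array([np.cos(a),np.sin(a)]);Y=np.array([-X[1],X[0]])
for k,v in pts.items(): print(k,"in handle frame",((v-h)[:2]@X).round(4),((v-h)[:2]@Y).round(4))
for n,u in(("frontin",(256,150)),("frontout",(232,110)),("cab",(437,150))):
    v=g(*u,.1);print(n,((v-h)[:2]@X).round(4),((v-h)[:2]@Y).round(4))
```

```text
divL [0.516  0.1775 0.092 ]
divR [0.667  0.2052 0.092 ]
outL [0.5284 0.1067 0.092 ]
outR [0.6802 0.1365 0.092 ]
yaw [np.float64(10.391305401886873), np.float64(11.122330107349358)]
bar [array([0.43335121, 0.23083878, 0.079     ]), array([0.45527027, 0.12168562, 0.079     ])] [0.44431074 0.1762622  0.079     ] 11.35455609560303
divL in handle frame 0.0707 -0.0117
divR in handle frame 0.2242 -0.0117
outL in handle frame 0.0701 -0.0836
outR in handle frame 0.2249 -0.0817
frontin 0.0647 -0.0493
frontout 0.0454 -0.014
cab 0.2301 -0.0494
```

```bash
python3 -m handwheel '[[-14.5,-52,0,0,0,-2.8,1],[-14.5,-52,0,0,0,-2.8,1],[-14.5,-52,0,0,0,-2.8,1],[-14.5,-52,0,0,0,-2.8,1],[-14.5,-52,0,0,0,-2.8,1],[-14.5,-52,-10,0,0,-2.8,1],[-14.5,-52,-25,0,0,-2.8,1],[-14.5,-52,-30,0,0,-2.8,1],[-14.5,-52,-30,0,0,-2,1],[0,0,0,0,0,0,1]]' && python3 -m handwheel '[[0,0,0,0,0,0,1],[0,0,0,0,0,0,1],[0,0,0,0,0,0,1],[0,0,0,0,0,0,1],[0,0,0,0,0,0,1],[0,0,0,0,0,0,1],[0,0,0,0,0,0,1],[0,0,0,0,0,0,1],[0,0,0,0,0,0,1],[0,0,0,0,0,0,1]]'
python3 - <<'E'
from h import *
s=manip.sense();c=cal("wrist");im=manip.snapshot("wrist");cv2.imwrite("pics/w4.png",im[:,:,::-1])
np.savez("w4.npz",K=c[0],R=c[1],t=c[2])
print(s["tcp_pos"],s["finger_gap"],w2p("wrist",(.445,-.353,.069),c))
E
```

```text
t: 17.75
tcp_pos: [0.443, -0.3506, 0.1599]
tool_rot: [0.79, 0.614, -0.0, -0.001]
force: [0.5, 0.1, 0.4]
finger_gap: 1.001
gripper_force: 0.0
t: 19.0
tcp_pos: [0.4448, -0.3475, 0.1622]
tool_rot: [0.788, 0.616, -0.0, -0.0]
force: [0.5, 0.1, 0.8]
finger_gap: 1.005
gripper_force: 0.0
[ 0.44480366 -0.347462    0.16224576] 1.0054796169875113 [317.90439345 208.73132319]
```

View pics/w4.png

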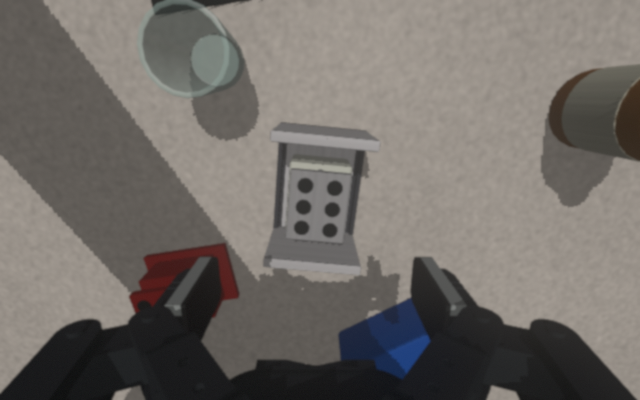

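Dock 2's plate has corners at (291,168),(352,172),(345,242),(285,239). It is turned slightly clockwise compared with the gripper, and the beaker at (188,48) is clear.

Run:
```python
from h import *
z=np.load("w4.npz");c=(z["K"],z["R"],z["t"])
P=np.array([p2w("",u,.069,c) for u in[(291,168),(352,172),(345,242),(285,239)]])
print(P.round(4),P.mean(0).round(4))
for d in (P[3]-P[0]+P[2]-P[1], P[2]-P[3]+P[1]-P[0]):print("yaw",np.degrees(np.arctan2(d[1],d[0])))
W=[p2w("",u,.076,c) for u in[(272,138),(379,149),(264,260),(361,271)]]
for i,j in((0,1),(2,3)):
  d=W[j]-W[i];print("wall",np.degrees(np.arctan2(d[1],d[0])),np.linalg.norm(d))
q=manip.sense()["tool_rot"];print("tool y yaw",np.degrees(np.arctan2(q[1]**2-q[0]**2,2*q[0]*q[1])))
```

```text
[[ 0.4335 -0.3176  0.069 ]
 [ 0.4761 -0.3314  0.069 ]
 [ 0.459  -0.385   0.069 ]
 [ 0.414  -0.3711  0.069 ]] [ 0.4457 -0.3513  0.069 ]
yaw -108.85505481421771
yaw -17.485012352844937
wall -19.85530027355475 0.07461287515686046
wall -21.26355022167409 0.0761648754292173
tool y yaw -13.992804626329857
```

```bash
python3 -m handwheel '[[1,-4,-20,0,0,-4.6,1],[0,0,-50,0,0,0,1],[0,0,-45,0,0,0,1],[0,0,-22,0,0,0,1],[0,0,-9,0,0,0,1],[0,0,0,0,0,0,1],[0,0,0,0,0,0,0.6],[0,0,0,0,0,0,0],[0,0,0,0,0,0,0],[0,0,0,0,0,0,0]]' 50
```

```text
t: 20.3
tcp_pos: [0.4465, -0.3521, 0.0176]
tool_rot: [0.812, 0.584, 0.0, 0.001]
force: [-0.4, 0.2, 5.4]
finger_gap: 0.577
gripper_force: 54.4
```

```bash
python3 -m handwheel '[[0,0,10,0,0,0,0],[0,0,35,0,0,0,0],[0,0,45,0,0,0,0],[0,20,15,0,0,-10,0],[0,45,0,0,0,-10,0],[0,50,0,0,0,-10,0],[-1,50,0,0,0,-10,0],[-2,45,0,0,0,-10,0],[-3,25,0,0,0,-10,0],[0,12,0,0,0,-0.7,0]]'
```

```text
t: 21.55
tcp_pos: [0.4387, -0.1027, 0.1213]
tool_rot: [0.995, 0.095, -0.001, -0.0]
force: [-0.1, -0.1, -4.6]
finger_gap: 0.575
gripper_force: 53.5
```

```bash
python3 -m handwheel '[[0,0,0,0,0,0,0],[0,0,-25,0,0,0,0],[0,0,-35,0,0,0,0],[0,0,-25,0,0,0,0],[0,0,-10,0,0,0,0],[0,0,-4,0,0,0,0],[0,0,0,0,0,0,0],[0,0,0,0,0,0,0],[0,0,0,0,0,0,0],[0,0,0,0,0,0,0]]'
```

```text
t: 22.8
tcp_pos: [0.4401, -0.1045, 0.0227]
tool_rot: [0.996, 0.093, 0.0, 0.0]
force: [0.3, 0.7, -5.0]
finger_gap: 0.578
gripper_force: 53.4
```

```bash
python3 -m handwheel '[[0,0,-2,0,0,0,0],[0,0,-1.5,0,0,0,0],[0,0,-1.5,0,0,0,0],[0,0,-1,0,0,0,0],[0,0,-0.7,0,0,0,0],[0,0,0,0,0,0,0],[0,0,0,0,0,0,0],[0,0,0,0,0,0,0],[0,0,0,0,0,0,0],[0,0,0,0,0,0,0]]'
```

```text
t: 24.05
tcp_pos: [0.4398, -0.1044, 0.0166]
tool_rot: [0.996, 0.093, 0.0, 0.0]
force: [-1.4, 0.7, 7.7]
finger_gap: 0.576
gripper_force: 54.9
```

```bash
python3 -m handwheel '[[0,0,0,0,0,0,1],[0,0,0,0,0,0,1],[0,0,0,0,0,0,1],[0,0,40,0,0,0,1],[0,0,45,0,0,0,1],[0,0,10,0,0,10,1],[0,0,0,0,0,10,1],[0,0,0,0,0,10,1],[0,0,0,0,0,10,1],[0,0,0,0,0,10,1]]' && python3 -m handwheel '[[0,0,0,0,0,10,1],[0,0,0,0,0,10,1],[0,0,0,0,0,10,1],[0,0,0,0,0,9.8,1],[0,-40,45,0,0,0,1],[0,-20,0,0,0,0,1],[0,0,0,0,0,0,1],[0,0,0,0,0,0,1],[0,0,0,0,0,0,1],[0,0,0,0,0,0,1]]'
python3 - <<'E'
from h import *
s=manip.sense();c=cal("wrist");im=manip.snapshot("wrist");cv2.imwrite("pics/w5.png",im[:,:,::-1])
np.savez("w5.npz",K=c[0],R=c[1],t=c[2])
q=s["tool_rot"];print(s["tcp_pos"],np.degrees(np.arctan2(q[1]**2-q[0]**2,2*q[0]*q[1])))
E
```

```text
t: 25.3
tcp_pos: [0.4397, -0.1044, 0.1105]
tool_rot: [0.861, 0.508, -0.0, -0.0]
force: [-0.0, 0.7, 0.4]
finger_gap: 0.999
gripper_force: 0.0
t: 26.55
tcp_pos: [0.4395, -0.1635, 0.1551]
tool_rot: [0.639, 0.769, -0.0, -0.001]
force: [0.3, 0.7, 0.3]
finger_gap: 1.001
gripper_force: 0.0
[ 0.4394522  -0.16349895  0.15508118] 10.568244216785134
```

View pics/w5.png

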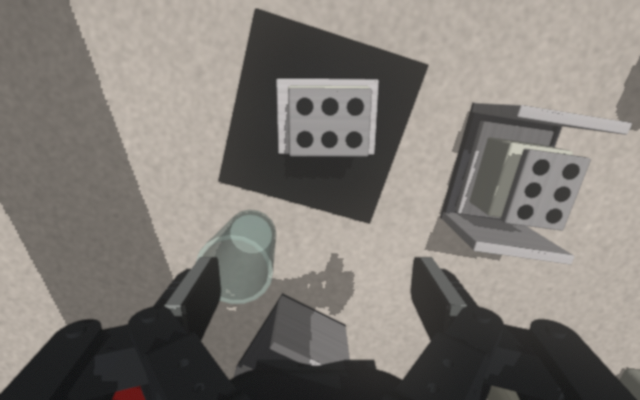

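The carrier stands upright on the mat, square to the gripper, with plate corners at (289,88),(371,87),(375,156),(289,157).

Run:
```python
from h import *
z=np.load("w5.npz");c=(z["K"],z["R"],z["t"])
P=np.array([p2w("",u,.068,c) for u in[(289,88),(371,87),(375,156),(289,157)]])
d=P[2]-P[3]+P[1]-P[0];print(P.mean(0),np.degrees(np.arctan2(d[1],d[0])))
h=np.array([.4443,.1755]);a=np.radians(10.7);X=np.array([np.cos(a),np.sin(a)]);Y=np.array([-X[1],X[0]])
print("lane",h+.145*X-.047*Y)
```

```text
[ 0.4390641  -0.10357164  0.068     ] 11.218986236251238
lane [0.59550519 0.15623886]
```

```bash
python3 -m handwheel '[[0,30,0,0,0,0.3,1],[0,29.5,0,0,0,0,1],[0,0,0,0,0,0,1],[0,0,-50,0,0,0,1],[0,0,-50,0,0,0,1],[0,0,-28,0,0,0,1],[0,0,-10,0,0,0,1],[0,0,0,0,0,0,0],[0,0,0,0,0,0,0],[0,0,0,0,0,0,0]]' 50
```

```text
t: 27.85
tcp_pos: [0.4405, -0.1053, 0.0185]
tool_rot: [0.637, 0.771, 0.0, 0.001]
force: [-0.0, -0.5, -0.6]
finger_gap: 0.69
gripper_force: 56.2
```

```bash
python3 -m handwheel '[[0,0,10,0,0,0,0],[0,0,40,0,0,0,0],[0,0,50,0,0,0,0],[0,0,45,0,0,0,0],[25,42,0,0,0,0,0],[32,54,0,0,0,0,0],[32,54,0,0,0,0,0],[32,54,0,0,0,-0.3,0],[24,40,0,0,0,0,0],[10,17,0,0,0,0,0]]' && python3 -m handwheel '[[0,0,0,0,0,0,0],[0,0,0,0,0,0,0],[0,0,0,0,0,0,0],[0,0,0,0,0,0,0],[0,0,0,0,0,0,0],[0,0,0,0,0,0,0],[0,0,0,0,0,0,0],[0,0,0,0,0,0,0],[0,0,0,0,0,0,0],[0,0,0,0,0,0,0]]'
python3 - <<'E'
from h import *
s=manip.sense();c=cal("wrist");im=manip.snapshot("wrist");cv2.imwrite("pics/w6.png",im[:,:,::-1])
np.savez("w6.npz",K=c[0],R=c[1],t=c[2])
q=s["tool_rot"];print(s["tcp_pos"],np.degrees(np.arctan2(q[1]**2-q[0]**2,2*q[0]*q[1])))
E
```

```text
t: 29.1
tcp_pos: [0.5946, 0.158, 0.163]
tool_rot: [0.638, 0.77, 0.0, 0.0]
force: [0.1, -1.7, -4.1]
finger_gap: 0.69
gripper_force: 57.0
t: 30.35
tcp_pos: [0.5944, 0.1554, 0.1626]
tool_rot: [0.639, 0.769, -0.0, -0.0]
force: [-1.2, -0.3, -4.2]
finger_gap: 0.694
gripper_force: 57.0
[0.59441597 0.1553895  0.16260208] 10.518250843797482
```

View pics/w6.png

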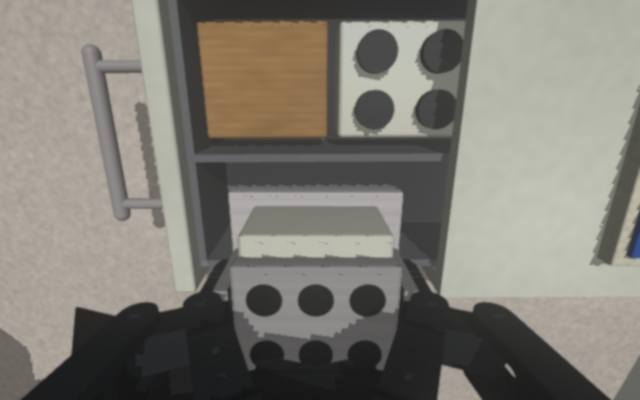

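The carrier hangs level above the lane: its base edge is at row 188 (columns 229-402) and the divider's lower edge at row ~161. I'll check the offset across the lane.

Run:
```python
from h import *
z=np.load("w6.npz");c=(z["K"],z["R"],z["t"]);tcp=np.array([.5944,.1554])
a=np.radians(10.6);X=np.array([np.cos(a),np.sin(a)]);Y=np.array([-X[1],X[0]])
for n,u,h in(("divL",(200,162),.092),("divR",(435,161),.092),("baseL",(230,188),.155),("baseR",(402,190),.155),("front",(190,190),.098),("outL",(205,262),.092),("outR",(437,260),.092)):
    v=p2w("",u,h,c)[:2]-tcp;print(n,(v@X*1000).round(1),(v@Y*1000).round(1))
```

```text
divL -75.6 35.4
divR 78.6 35.8
baseL -40.4 35.3
baseR 41.1 34.2
front -82.0 18.0
outL -79.9 -37.9
outR 87.8 -36.6
```

```bash
python3 -m handwheel '[[0.5,-2.5,-15,0,0,0.1,0],[0,0,-20,0,0,0,0],[0,0,-20,0,0,0,0],[0,0,-10,0,0,0,0],[0,0,-10,0,0,0,0],[0,0,-10,0,0,0,0],[0,0,-10,0,0,0,0],[0,0,-5,0,0,0,0],[0,0,0,0,0,0,0],[0,0,0,0,0,0,0]]'
```

```text
t: 31.65
tcp_pos: [0.5953, 0.1529, 0.063]
tool_rot: [0.639, 0.769, 0.0, 0.0]
force: [0.1, 0.5, -4.5]
finger_gap: 0.691
gripper_force: 56.9
```

No contact yet, so it is inside the lane. I'll keep lowering gently.

```bash
python3 -m handwheel '[[0,0,-6,0,0,0,0],[0,0,-6,0,0,0,0],[0,0,-5,0,0,0,0],[0,0,-3,0,0,0,0],[0,0,-2,0,0,0,0],[0,0,-1.5,0,0,0,0],[0,0,-1,0,0,0,0],[0,0,0,0,0,0,0],[0,0,0,0,0,0,0],[0,0,0,0,0,0,0]]'
```

```text
t: 32.9
tcp_pos: [0.595, 0.1528, 0.0382]
tool_rot: [0.639, 0.769, 0.0, 0.0]
force: [-0.1, -0.0, -4.4]
finger_gap: 0.693
gripper_force: 57.0
```

```bash
python3 -m handwheel '[[0,0,-1,0,0,0,0],[0,0,-0.7,0,0,0,0],[0,0,-0.5,0,0,0,0],[0,0,-0.5,0,0,0,0],[0,0,-0.3,0,0,0,0],[0,0,0,0,0,0,0],[0,0,0,0,0,0,0],[0,0,0,0,0,0,0],[0,0,0,0,0,0,0],[0,0,0,0,0,0,0]]'
```

```text
t: 34.15
tcp_pos: [0.595, 0.1529, 0.0355]
tool_rot: [0.639, 0.769, 0.0, 0.0]
force: [-2.5, -0.3, 3.6]
finger_gap: 0.693
gripper_force: 58.0
```

```bash
python3 -m handwheel '[[0,0,0,0,0,0,0.85],[0,0,0,0,0,0,0.95],[0,0,0,0,0,0,0.95],[0,0,0,0,0,0,0.95],[0,0,20,0,0,0,0.95],[0,0,45,0,0,0,0.95],[0,0,55,0,0,0,0.95],[0,0,55,0,0,0,0.95],[0,-30,40,0,0,0,0.95],[0,-10,0,0,0,0,0.95]]' && python3 -m handwheel '[[0,0,0,0,0,0,0.95],[0,0,0,0,0,0,0.95],[0,0,0,0,0,0,0.95],[0,0,0,0,0,0,0.95],[0,0,0,0,0,0,0.95],[0,0,0,0,0,0,0.95],[0,0,0,0,0,0,0.95],[0,0,0,0,0,0,0.95],[0,0,0,0,0,0,0.95],[0,0,0,0,0,0,0.95]]'
python3 - <<'E'
from h import *
s=manip.sense();c=cal("wrist");im=manip.snapshot("wrist");cv2.imwrite("pics/w7.png",im[:,:,::-1])
print(s["tcp_pos"]);print("predicted bar now",w2p("wrist",(.4443,.1755,.079),c))
E
```

```text
t: 35.4
tcp_pos: [0.5975, 0.1118, 0.2559]
tool_rot: [0.639, 0.769, 0.003, 0.004]
force: [0.8, 0.8, -0.6]
finger_gap: 0.949
gripper_force: 0.0
t: 36.65
tcp_pos: [0.5949, 0.1128, 0.2501]
tool_rot: [0.639, 0.769, 0.0, 0.0]
force: [-0.6, -0.9, -0.9]
finger_gap: 0.952
gripper_force: 0.0
[0.59494129 0.11282785 0.2501381 ]
predicted bar now [163.36000719  80.77370476]
```

View pics/w7.png

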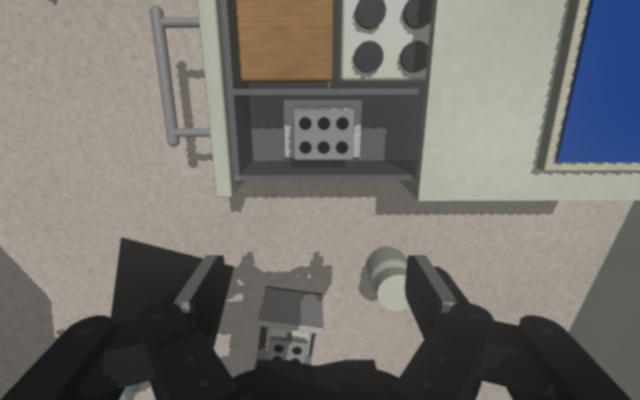

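The carrier stands flat and straight in the lane: plate at (323,135), clear of both walls. The bar is at (164,75), where a fully open drawer should put it, and the gripper is clear. Handing in.

```bash
python3 -c "
from station import manip
print(manip.sign_off())"
```

```text
the job is handed in; nothing more can be done
None
```

I handed the job in at about 37 s of the 72 s limit: the worn carrier, from the dock beside the tip box, stands upright in the fully open drawer's empty lane, and the good carrier, found by pressing its plate, stays in its dock; the result of the judging was not shown.

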